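Make up a spindle-and-finial kit on the slide rail

TASK

Make up a kit: first put every turned spindle lying on the bench into the carrier's larger bay, then push the carrier along its rail until it clicks into the detent under the hopper, slide the shutter open so that all the ball finials drop into the smaller bay, and shut it fully again before moving on. Then push the carrier on to the detent at the far end and leave it seated there with the whole kit inside. Spill no finials on the bench and leave the glue bottle, mug and sanding block where they are.

Things in the scene. Friction and masses are not known exactly. Their poses are not given: they have to be found in the camera images.
- rail: Aluminium slide rail lying on the bench, 100 x 600 x 18 mm with a red stop block at each end; origin at the middle of its underside. Its y axis is the carrier's direction of travel (from the loading end, by the robot's right, towards the far end at the robot's left); x points away from the robot. Fixed.
- carrier (a joint): Travel of the plywood carrier along the rail's +y, in m: 0 at the loading end, 0.335 at the far stop. A sprung plunger under it clicks into two detents, each between two brass ridges: 0.130 (ball bay right under the hopper) and 0.320 (far end, dispatch). Released within about 5 mm of a detent it pulls itself in. It slides with 1.5 N of friction, takes about 4 to 6 N to pass a ridge, and stays where left. At the start it stands loose, short of the hopper (0 to 0.04).
- spindle_bay (a point): Centre of the inner floor of the carrier's larger, open-topped bay (nearer the loading end). Inside 120 mm along x by 100 mm along y, walls 5 mm thick and 55 mm high above this point, which is 41 mm above the bench. Axes as the rail's; moves with the carrier.
- ball_bay (a point): Centre of the inner floor of the carrier's smaller bay, 95 mm further along the rail's y than spindle_bay; inside 120 mm along x by 80 mm along y, walls 55 mm high. Moves with the carrier.
- push_post (a point): On the axis of the carrier's upright red round post, 20 mm in diameter, 130 mm above the bench; its top is 20 mm higher (150 mm). It stands on a short bracket on the robot's side of the carrier, 40 mm clear of the box wall, its bracket 60 to 70 mm above the bench. Grip or push it to move the carrier.
- shutter (a joint): Opening of the steel shutter under the hopper in m: 0 shut, 0.072 fully open; it slides along the rail's +y with 1.5 N of friction and stays where left. Starts shut.
- shutter_knob (a point): On the axis of the shutter's upright yellow round knob, 18 mm in diameter, 158 mm above the bench; its top is 20 mm higher (178 mm) and it is free down to 114 mm. When shut it stands 78 mm beyond the hopper's centre along the rail's y (41 mm clear of the hopper's side wall).
- hopper_mouth (a point): Centre of the open top of the fixed plywood hopper, 180 mm above the bench, about 110 mm along x by 74 mm along y outside; held by a green stand on the side away from the robot, 80 to 96 mm from the rail's middle. The outlet is 62 mm square; carrier and its bays (rim 96 mm high) pass under the shutter (underside 108 mm).
- spindle0_mid (a point): Centre of a short turned wooden spindle, 90 mm long along its x axis: a square 26 x 26 mm middle 44 mm long, round 18 mm ends; 40 g. Lies on the bench (centre 13 mm up). May be absent (None).
- spindle1_mid (a point): Centre of a short turned wooden spindle, 90 mm long along its x axis: a square 26 x 26 mm middle 44 mm long, round 18 mm ends; 40 g. Lies on the bench (centre 13 mm up). May be absent (None).
- spindle2_mid (a point): Centre of a short turned wooden spindle, 90 mm long along its x axis: a square 26 x 26 mm middle 44 mm long, round 18 mm ends; 40 g. Lies on the bench (centre 13 mm up). May be absent (None).
- spindle3_mid (a point): Centre of a short turned wooden spindle, 90 mm long along its x axis: a square 26 x 26 mm middle 44 mm long, round 18 mm ends; 40 g. Lies on the bench (centre 13 mm up). May be absent (None).
- ball0_center (a point): Centre of a blue-painted wooden ball finial, 26 mm in diameter, 12 g, in the hopper at the start. May be absent (None).
- ball1_center (a point): Centre of a blue-painted wooden ball finial, 26 mm in diameter, 12 g, in the hopper at the start. May be absent (None).
- ball2_center (a point): Centre of a blue-painted wooden ball finial, 26 mm in diameter, 12 g, in the hopper at the start. May be absent (None).
- ball3_center (a point): Centre of a blue-painted wooden ball finial, 26 mm in diameter, 12 g, in the hopper at the start. May be absent (None).
- glue_c (a point): Bystander: yellow glue bottle, 60 mm across, 160 mm tall; point at its middle, 80 mm up.
- pencup_c (a point): Bystander: blue mug, 80 mm across, 100 mm tall; point on its axis 50 mm up.
- sander_c (a point): Bystander: cork sanding block, 70 x 120 x 35 mm; point at its centre.
There are look-alikes about, which are no part of the job. Leave any orange look-alike of the part that bears spindle0_mid alone.

How it is judged:
By the outcome, as a careful person would: the job done as asked, in the order asked, and still so for the second after the job is handed in, with the robot touching nothing.
Of spindle0, spindle1, spindle2, spindle3 only 2 to 4 are there at a start; the rules pass over those that are not, and their reading is None.
Of ball0, ball1, ball2, ball3 only 2 to 4 are there at a start; the rules pass over those that are not, and their reading is None.
At some moment in a run one of spindle0, spindle1, spindle2, spindle3 may be knocked a few centimetres aside while the robot is not near it.
Once in a run the grip may slacken for a moment while it holds something.
It also fails if it takes over 210 s, if anything falls off the work surface, if the arm or the gripper's body presses on something with over 40 N, if the wrist force passes 120 N, or if a joint passes its speed limit or range.

ROBOT

A 6-joint arm with a two-finger parallel gripper is mounted at the origin on the work surface. World frame = base frame: x ahead of the robot, y to its left, z up, the work surface at z = 0. Lengths are in m, angles in degrees, forces in N, time in s.
With the tool pointing down it reaches from about 0.325 to 0.85 m from the base axis. Payload 15.5 kg.
Tool frame: the origin (TCP) lies midway between the tips of the shut fingers; the grasp point (between the pads) lies 19 mm behind it; z points along the fingers, y is the line along which they close (so a half turn about z gives the same grasp; the last joint's range is limited). The gripper opens to 91 mm and grips with 3 to 60 N. Pads are 32 mm wide; open, the fingers measure 118 mm over their backs; the gripper's body (76 mm by 178 mm) begins 60 mm behind the grasp point.
Start: joints at [-70.331, 28.281, 77.091, -0, 74.628, -5.472], TCP at [0.266, -0.566, 0.214] pointing down, gripper open.
Joint ranges: [-166.48, 166.48], [-47.26, 123.95], [12.59, 153.08], [-70.14, 250.14], [6.76, 159.57], [-176.63, 176.63]. Speed limits (degrees/s): [108.29, 108.29, 147.25, 172.46, 172.46, 172.46].

INTERFACE

Orientations are given as a 3x3 rotation matrix whose columns are the frame's x, y, z axes.
In Python, from bench import ctrl gives the robot as it stands. The module is installed in compiled form; this text tells all that it offers. Calls block until the motion is done:
- ctrl.goto(position, orientation): joint-space move of the TCP to a pose.
- ctrl.move_l(position, vel=0.15, ori=None, contact_N=None): straight line of the TCP; ori=None keeps the orientation; vel is the mean speed in m/s. With contact_N (N) it stops when the force on the tool has changed by that much, and returns True; else False.
- ctrl.movej(angles): joint-space move.
- ctrl.command_gripper(opening): opening from 0.0 (shut) to 1.0 (fully open); the grip force is fixed at half the most; returns when the fingers have stopped.
- ctrl.sleep(seconds).
- ctrl.ik(position, orientation): joint angles nearest the present ones, or None.
- ctrl.read_camera(name): name is "scene" or "side" or "wrist"; returns the picture (384x512x3 uint8, blue, green, red); there is no depth.
- ctrl.camera_params(name): a dict with "fx", "fy", "cx", "cy" (pixels), "D" ([k1, k2, p1, p2, k3] as OpenCV has them; the pictures are not rectified), "pose" (4x4, takes a point from camera to world coordinates); the wrist camera has in their place "T_tool_cam" (4x4, takes a point from camera to tool coordinates, whose origin is the TCP and whose axes are the flange's). Camera axes: x right, y up, looking along -z (the intrinsics and any distortion apply to the point x, -y, -z); pixel columns grow to the right and rows downward; lengths in m; the calibration is good to about 2 mm. A picture is of the moment at which its call begins: read the wrist's pose just before it. camera_params takes no time and is no camera call.
A pose or a line that the arm cannot do raises ctrl.MotionError and nothing moves.
- ctrl.sign_off(): hands the job in; it is judged then, once.
Readings, each from a call of its own:
- ctrl.current_t(): time.
- ctrl.current_q(): joint angles.
- ctrl.current_dq(): joint speeds.
- ctrl.current_effort(): joint torques, N m.
- ctrl.current_tool_pos(): TCP position.
- ctrl.current_eef_rot(): TCP orientation.
- ctrl.current_contact_force(): force on the tool from outside, world axes, zero at the start.
- ctrl.current_wrist_torque(): the same for the moment, N m.
- ctrl.current_grip_width(): opening from 0.0 (shut) to 1.0 (fully open).
- ctrl.current_grasp_force(): force on a finger pad.
Only numpy, scipy, OpenCV 4.12 (cv2) and the standard library are available. Lean on these libraries where they do the work, as an engineer would, in place of code of your own. Each camera call takes 0.05 s, during which the arm holds its last target. There are 200 camera calls.

## Working session

There is one attempt and no reset: what is moved stays moved. The work goes in short steps, each a Python script; the robot and the scene stay as the last script left them, time stands still between calls to the robot, and variables do not carry over. Pictures are saved under pics/ and viewed, at most 14 in all, crops included, and the job is handed in when it is done.

```bash
mkdir -p pics
cat > h.py <<'E'
import numpy as np, cv2
from bench import ctrl
def params(n):
    p=ctrl.camera_params(n); K=np.array([[p['fx'],0,p['cx']],[0,p['fy'],p['cy']],[0,0,1.]]); D=np.array(p['D'],float)
    if n=='wrist':
        T=np.eye(4); T[:3,:3]=np.array(ctrl.current_eef_rot()); T[:3,3]=ctrl.current_tool_pos(); P=T@np.array(p['T_tool_cam'])
    else: P=np.array(p['pose'])
    return K,D,P
def snap(n):
    c=params(n); return np.array(ctrl.read_camera(n)),c
def ray(c,uv):
    K,D,P=c; q=cv2.undistortPoints(np.array([[uv]],float),K,D)[0,0]
    return P[:3,3],P[:3,:3]@np.array([q[0],-q[1],-1])
def onz(c,uv,z):
    o,d=ray(c,uv); return o+d*(z-o[2])/d[2]
def proj(c,X):
    K,D,P=c; v=P[:3,:3].T@(np.array(X)-P[:3,3]); 
    return cv2.projectPoints(np.array([[v[0],-v[1],-v[2]]]),np.zeros(3),np.zeros(3),K,D)[0][0,0]
def cross(c1,u1,c2,u2):
    o1,d1=ray(c1,u1);o2,d2=ray(c2,u2)
    s=np.linalg.lstsq(np.c_[d1,-d2],o2-o1,rcond=None)[0]; a=o1+s[0]*d1;b=o2+s[1]*d2
    return (a+b)/2,np.linalg.norm(a-b)
def down(yaw): # tool y axis (closing line) at yaw deg from world x
    t=np.radians(yaw); y=np.array([np.cos(t),np.sin(t),0]); z=np.array([0,0,-1.]); return np.c_[np.cross(y,z),y,z]
E
python3 - <<'E'
from h import *
for n in ('scene','side'):
    im,c=snap(n); cv2.imwrite(f'pics/{n}0.png',cv2.resize(im,(800,600))); np.save(f'{n}0.npy',im)
    print(n,c[2][:3,3].round(3),c[2][:3,:3].round(2).tolist(),c[0][0,0],c[1])
print(ctrl.camera_params('wrist'),np.array(ctrl.current_eef_rot()).round(2).tolist(),ctrl.current_t())
E
```

```text
scene [ 1.298 -0.312  1.045] [[0.41, -0.71, 0.58], [0.91, 0.31, -0.27], [0.01, 0.64, 0.77]] 376.3700624815269 [-0.06813679  0.          0.          0.          0.        ]
side [0.095 0.763 0.792] [[-0.85, 0.32, -0.43], [-0.53, -0.51, 0.67], [-0.01, 0.8, 0.6]] 347.33294337587296 [-0.06703021  0.          0.          0.          0.        ]
{'fx': 341.7510312969105, 'fy': 341.7510312969105, 'cx': 254.96960326749164, 'cy': 193.86717733983048, 'D': array([-0.02146031,  0.        ,  0.        ,  0.        ,  0.        ]), 'T_tool_cam': array([[ 1.93365928e-03,  9.71359526e-01,  2.37606676e-01,
         6.72642868e-02],
       [ 9.99995760e-01, -2.39561190e-03,  1.65546424e-03,
        -1.13850912e-05],
       [ 2.17726434e-03,  2.37602467e-01, -9.71360040e-01,
        -1.70983763e-01],
       [ 0.00000000e+00,  0.00000000e+00,  0.00000000e+00,
         1.00000000e+00]])} [[0.91, 0.42, -0.0], [0.42, -0.91, 0.0], [0.0, -0.0, -1.0]] 0.1
```

View pics/scene0.png

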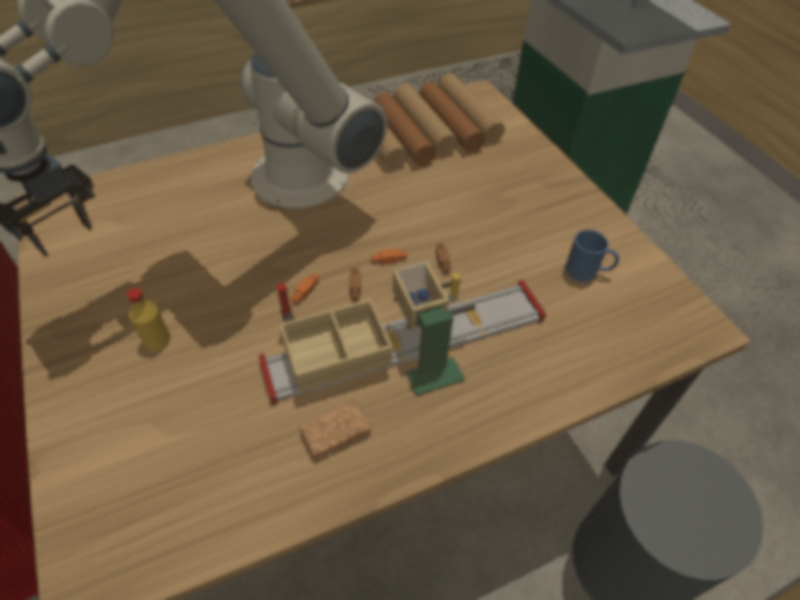

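View pics/side0.png

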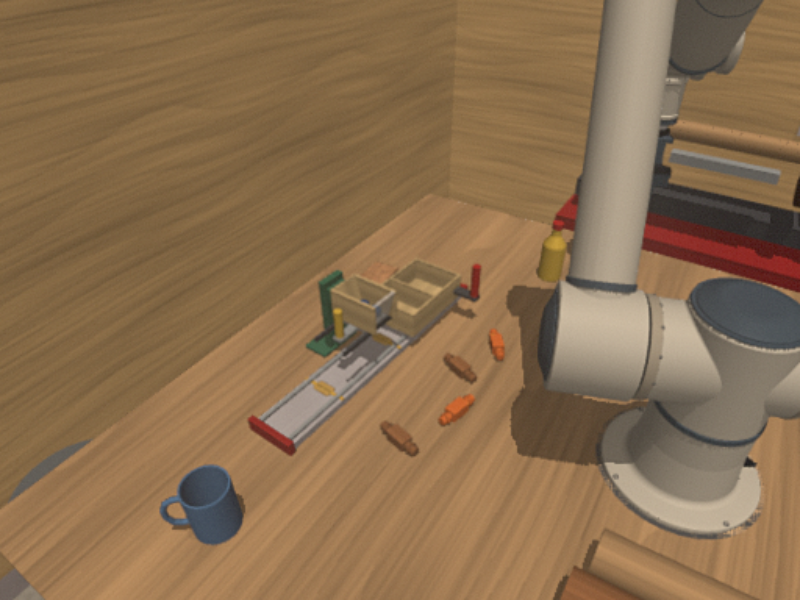

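The pictures (800x600 px) show two brown spindles, at scene (355,283) and (443,257) and side (460,367) and (399,437). Two bright orange look-alikes are at scene (305,288) and (389,256). The brown pair fits "turned wooden spindle", so I'll leave the orange ones alone. Other positions in the scene view:
- Red post top (283,288)
- Knob top (456,278)
- Hopper (420,285)
- Rail stops (267,378) and (531,300)

Next I'll measure these and confirm the spindles in a crop.

```bash
cat > m.py <<'E'
from h import *
def blobs(im,lo,hi,amin=12):
    h=cv2.cvtColor(im,cv2.COLOR_BGR2HSV); m=cv2.inRange(h,np.array(lo),np.array(hi))
    if lo[0]==0 and hi[0]<8: m|=cv2.inRange(h,np.array((172,)+tuple(lo[1:])),np.array((180,)+tuple(hi[1:])))
    cs=cv2.findContours(m,cv2.RETR_EXTERNAL,cv2.CHAIN_APPROX_NONE)[0]
    return [c for c in cs if cv2.contourArea(c)>=amin]
E
python3 - <<'E'
from m import *
for n in ('scene','side'):
    im=np.load(n+'0.npy'); h=cv2.cvtColor(im,cv2.COLOR_BGR2HSV); c=params(n)
    pts={'scene':[(355,283),(355,275),(443,257),(389,256),(305,288),(283,300),(267,378),(531,300),(456,285),(421,295),(330,520)],'side':[(460,367),(399,437),(457,408),(476,280),(272,434),(339,322),(378,306),(300,520)]}[n]
    for p in pts: print(n,p,h[int(p[1]*.64),int(p[0]*.64)])
    for nm,lo,hi in (('red',(0,150,50),(7,255,255)),('yel',(20,150,120),(32,255,255)),('brown',(5,110,40),(14,215,160))):
        for b in blobs(im,lo,hi,8):
            (x,y),s,a=cv2.minAreaRect(b); print(n,nm,round(x),round(y),np.round(s),cv2.contourArea(b), onz(c,(x,y),.013)[:2].round(3) if nm=='brown' else '')
s=np.load('scene0.npy')[150:200,180:305]; cv2.imwrite('pics/crop1.png',cv2.resize(s,None,fx=6,fy=6,interpolation=cv2.INTER_CUBIC))
E
```

```text
scene (355, 283) [ 13 137 130]
scene (355, 275) [ 14 138 129]
scene (443, 257) [ 14 139 128]
scene (389, 256) [ 11 174 163]
scene (305, 288) [ 12 177 166]
scene (283, 300) [  5 177  88]
scene (267, 378) [  4 174 129]
scene (531, 300) [  4 124  97]
scene (456, 285) [ 21 153 105]
scene (421, 295) [110  95  83]
scene (330, 520) [ 17 111 143]
scene red 170 242 [30.  3.] 52.5 
scene red 86 188 [8. 8.] 51.5 
scene red 181 190 [19.  5.] 56.5 
scene red 341 191 [26.  3.] 50.5 
scene red 12 270 [ 23. 226.] 3313.5 
scene yel 92 201 [11. 17.] 112.5 
scene brown 171 242 [34.  5.] 55.5 [ 0.616 -0.274]
scene brown 86 188 [10. 11.] 91.5 [ 0.273 -0.492]
scene brown 341 191 [31.  7.] 49.0 [0.654 0.344]
scene brown 192 188 [22. 29.] 301.0 [ 0.425 -0.14 ]
scene brown 227 181 [18.  6.] 71.5 [ 0.446 -0.012]
scene brown 16 275 [212.   5.] 267.5 [ 0.54  -0.746]
scene brown 249 164 [ 9. 24.] 113.0 [0.4   0.097]
scene brown 283 165 [19.  6.] 72.0 [0.455 0.213]
scene brown 259 82 [54. 16.] 624.0 [-0.073  0.356]
scene brown 290 73 [53. 15.] 624.5 [-0.08   0.526]
side (460, 367) [ 12 146 148]
side (399, 437) [ 13 142 145]
side (457, 408) [ 10 191 207]
side (476, 280) [  3 182 119]
side (272, 434) [  2 180 149]
side (339, 322) [ 20 175 141]
side (378, 306) [ 15  27 153]
side (300, 520) [ 15 122 163]
side red 173 278 [36.  8.] 225.0 
side red 304 179 [ 5. 20.] 70.5 
side red 463 160 [106.  26.] 2398.0 
side red 361 136 [13. 23.] 190.5 
side yel 216 206 [18.  5.] 61.5 
side yel 355 164 [14. 31.] 307.5 
side brown 384 372 [21. 55.] 559.0 [0.058 0.294]
side brown 255 280 [30. 13.] 252.0 [0.451 0.219]
side brown 172 280 [38.  9.] 29.0 [0.655 0.344]
side brown 293 265 [11. 28.] 74.0 [0.386 0.11 ]
side brown 294 235 [26. 11.] 187.5 [ 0.446 -0.01 ]
side brown 318 222 [10. 16.] 33.5 [ 0.405 -0.11 ]
side brown 304 179 [14. 21.] 31.5 [ 0.565 -0.325]
side brown 360 136 [23. 14.] 17.5 [ 0.498 -0.823]
```

View pics/crop1.png

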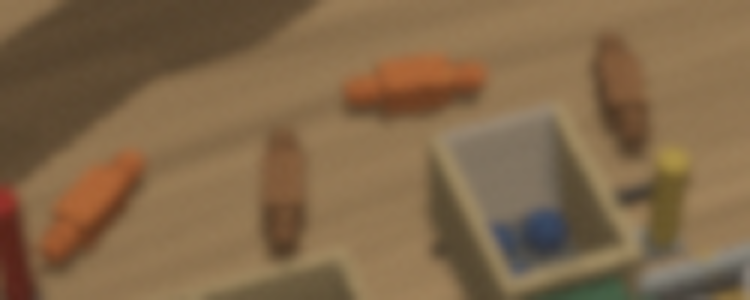

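The crop confirms it: brown spindles at crop (282,190) and (620,90), orange look-alikes at (95,208) and (415,85), balls in the hopper at (545,230). I'll triangulate the post and knob, then take a closer look over each spindle with the wrist camera.

```bash
cat >> m.py <<'E'
def spindle(near,tries=1):
    """wrist view -> list of (xy, axis deg) of brown spindles"""
    im,c=snap('wrist'); np.save('w.npy',im); out=[]
    for b in blobs(im,(4,90,40),(17,200,200),150):
        m=np.zeros(im.shape[:2],np.uint8); cv2.drawContours(m,[b],-1,255,-1)
        p=np.array([onz(c,q,.013)[:2] for q in b[:,0]]); (x,y),(w,h),a=cv2.minAreaRect((p*1000).astype(np.float32))
        if w<h: w,h,a=h,w,a+90
        hsv=cv2.mean(cv2.cvtColor(im,cv2.COLOR_BGR2HSV),m)[:3]
        if 60<w<130 and h<50: out.append((x/1000,y/1000,(a+90)%180-90,w,h,np.round(hsv)))
    return out
E
python3 - <<'E'
from m import *
A,B=params('scene'),params('side')
print('post mid',cross(A,(181,190),B,(304,179)))
# knob: yellow blobs with looser limits
for n in ('scene','side'):
    im=np.load(n+'0.npy')
    for b in blobs(im,(18,140,85),(32,255,255),8):
        if 150<cv2.minAreaRect(b)[0][0]<340: print(n,'yel',np.round(cv2.minAreaRect(b)[0],1),b[:,0].min(0),b[:,0].max(0))
for z in (.018,.04): print('stops',z,[onz(A,u,z)[:2].round(3) for u in ((170,242),(341,191))], onz(B,(173,278),z)[:2].round(3))
t=ctrl.current_t()
for i,p in enumerate([(.45,-.012),(.45,.21)]):
    ctrl.goto([p[0],p[1],.24],down(-90)); s=spindle(p); print(ctrl.current_t()-t)
    for k in s: print(np.round(k[:5],3),k[5])
    np.save(f'w{i}.npy',np.load('w.npy')); cv2.imwrite(f'pics/w{i}.png',np.load('w.npy'))
E
```

```text
post mid (array([ 0.5043358 , -0.18980386,  0.11065025]), np.float64(0.002595955102221325))
scene yel [290.9 182. ] [289 175] [293 189]
side yel [206.6 247.8] [199 244] [214 252]
side yel [244.6 216.8] [239 214] [250 219]
side yel [216.2 206. ] [213 197] [219 215]
stops 0.018 [array([ 0.617, -0.276]), array([0.656, 0.342])] [0.654 0.341]
stops 0.04 [array([ 0.632, -0.276]), array([0.669, 0.328])] [0.638 0.353]
2.15
[ 0.396  0.097 75.489 96.453 45.043] [ 14. 162. 164.]
[  0.455   0.216 -18.809 100.28   43.973] [ 15. 132. 147.]
3.0917
[  0.285   0.124  89.988 111.655  40.534] [ 17. 108. 134.]
[  0.608   0.464 -46.009  63.169  32.321] [ 17. 108. 133.]
```

View pics/w1.png

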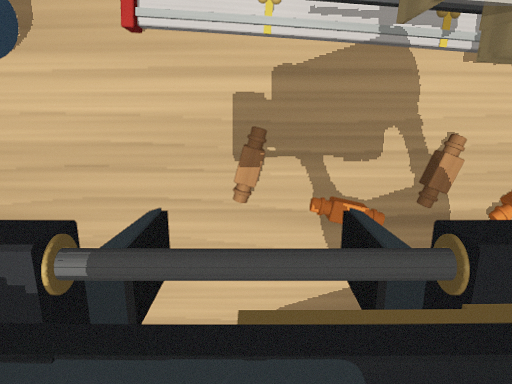

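In the wrist view, brown spindles are at (250,165) and (440,170), and the orange ones at (345,210) and (505,207). The arm's shadow crosses the spindle, so I'll tune the mask on the saved picture.

Run:
```python
from m import *
im=np.load('w1.npy'); h=cv2.cvtColor(im,cv2.COLOR_BGR2HSV)
for p in [(250,165),(246,160),(256,138),(241,195),(258,140),(440,170),(455,142),(430,195),(345,210),(320,207),(505,210),(300,120),(350,80),(200,100),(240,125),(300,180)]: print(p,h[p[1],p[0]],im[p[1],p[0]])
A,B=params('scene'),params('side')
print('knob',cross(A,(290.9,182),B,(216.2,206)))
```

```text
(250, 165) [ 14 136 116] [ 54  83 116]
(246, 160) [ 15 143 121] [ 53  86 121]
(256, 138) [ 14 140 118] [ 53  84 118]
(241, 195) [ 14 132 166] [ 80 120 166]
(258, 140) [ 13 144 113] [ 49  77 113]
(440, 170) [ 13 151 120] [ 49  80 120]
(455, 142) [ 15 138 152] [ 70 110 152]
(430, 195) [ 13 140 102] [ 46  71 102]
(345, 210) [ 12 192 121] [ 30  65 121]
(320, 207) [ 13 210 141] [ 25  75 141]
(505, 210) [ 13 188 199] [ 52 117 199]
(300, 120) [ 17 108 144] [ 83 117 144]
(350, 80) [ 17 107 145] [ 84 118 145]
(200, 100) [ 18  96 204] [127 173 204]
(240, 125) [ 17 110 130] [ 74 106 130]
(300, 180) [ 18  98 202] [124 171 202]
knob (array([0.642182  , 0.13368239, 0.14778416]), np.float64(0.0020453605096919427))
```

```bash
sed -i 's/(4,90,40),(17,200,200),150/(5,121,40),(16,172,255),150/' m.py
cat >> m.py <<'E'
def nearest(s,p): return min(s,key=lambda k:np.hypot(k[0]-p[0],k[1]-p[1]))
def yawof(a): # closing line across the spindle axis, kept near -90
    y=a+90
    while y>0: y-=180
    while y<-180: y+=180
    return y
def grasp(p):
    ctrl.command_gripper(.8)
    ctrl.goto([p[0]-.01,p[1],.24],down(-90)); k=nearest(spindle(p),p); print('far',np.round(k[:5],3))
    Y=yawof(k[2]); R=down(Y); xo=R[:,0]
    ctrl.goto([k[0]-xo[0]*.04,k[1]-xo[1]*.04,.14],R); s=spindle(p); 
    k2=nearest(s,k) if s else k
    print('near',np.round(k2[:5],3))
    if np.hypot(k2[0]-k[0],k2[1]-k[1])<.03 and k2[3]>80: k=k2; R=down(yawof(k[2]))
    ctrl.goto([k[0],k[1],.09],R); hit=ctrl.move_l([k[0],k[1],.004],.1,contact_N=8); print('hit',hit,ctrl.current_tool_pos())
    ctrl.command_gripper(.1); print('w',ctrl.current_grip_width(),ctrl.current_grasp_force())
    ctrl.move_l([k[0],k[1],.2],.2); print('w',ctrl.current_grip_width(),ctrl.current_grasp_force(),'t',ctrl.current_t())
E
python3 - <<'E'
from m import *
grasp((.455,.216))
im,c=snap('wrist');cv2.imwrite('pics/g1.png',im)
E
```

```text
far [  0.454   0.216 -14.804  91.405  27.068]
near [  0.454   0.217 -15.073  91.516  26.65 ]
hit False [0.45408486 0.2168118  0.00456542]
w 0.28143902558154277 29.999991953372955
w 0.28544298015264985 29.9996218085289 t 7.8083
```

View pics/g1.png

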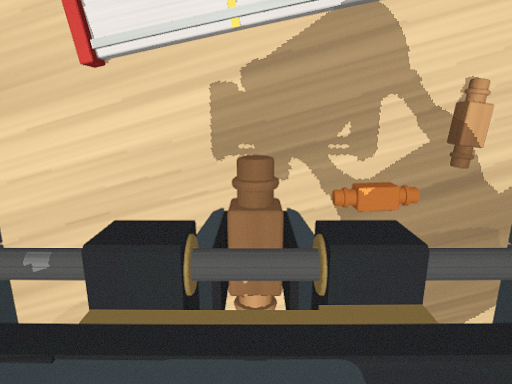

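The spindle is well gripped, shown at (255,230). Next I'll locate the bays from a pose short of the carrier.

Run:
```python
from m import *
A=params('scene')
print([onz(A,(u*.64,v*.64),.041)[:2].round(3) for u,v in ((313,350),(362,335))])
ctrl.goto([.51,-.13,.28],down(-93.6)); print(ctrl.current_grip_width(),ctrl.current_t())
im,c=snap('wrist'); np.save('bay.npy',im); np.savez('bayc.npz',*c); cv2.imwrite('pics/bay.png',im)
```

```text
[array([ 0.606, -0.167]), array([ 0.611, -0.06 ])]
0.2819474976646937 9.2083
```

View pics/bay.png

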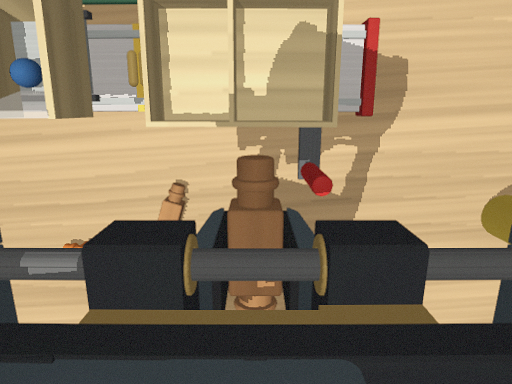

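The box front rim runs along row ~125 from u≈147 to u≈339, with the divider at u≈233. The post top is at (321,187), and the rail's loading-end stop is at (371,66).

Run:
```python
from m import *
z=np.load('bayc.npz'); c=[z[k] for k in z.files]
for nm,uv,h in (('rimL',(147,125),.096),('rimR',(338,125),.096),('div',(233,120),.096),('posttop',(321,187),.150),('stopN',(368,115),.03),('stopF',(374,18),.03),('backL',(139,0),.096),('backR',(343,0),.096)): print(nm,onz(c,uv,h)[:2].round(4))
im=np.load('bay.npy'); cv2.imwrite('pics/baycrop.png',cv2.resize(im[:210,120:390],None,fx=2.9,fy=2.8,interpolation=cv2.INTER_CUBIC))
```

```text
rimL [ 0.5689 -0.0212]
rimR [ 0.5571 -0.2157]
div [ 0.5684 -0.1093]
posttop [ 0.506  -0.1876]
stopN [ 0.5631 -0.2673]
stopF [ 0.6704 -0.2726]
backL [ 0.6851 -0.0288]
backR [ 0.6731 -0.2212]
```

View pics/baycrop.png

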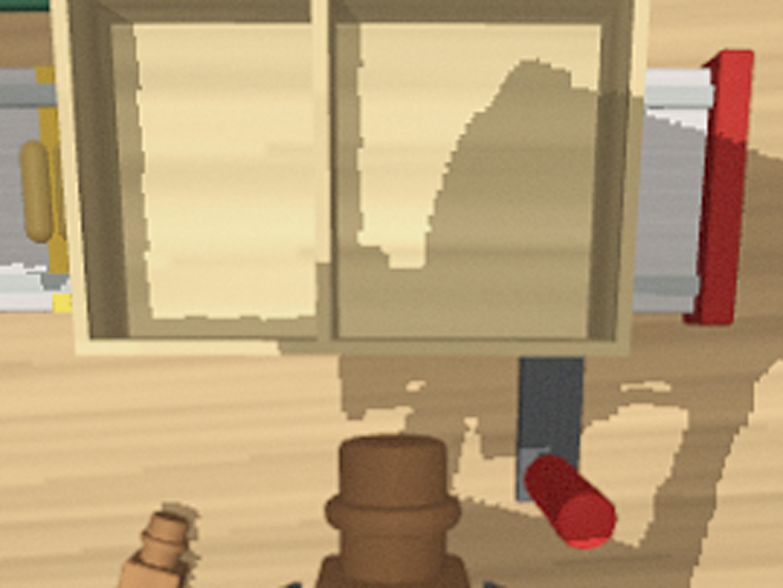

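Box outer length comes to 195 mm, as described. The larger bay's centre is at about (0.625,-0.165), with the rail yawed about -3.5°. I'll place the first spindle.

```bash
cat >> m.py <<'E'
U=np.array([.0606,.998]); E_=np.array([.998,-.0606]); BAY=np.array([.6253,-.1647]); RD=down(-93.5)
def place(off,z,op):
    p=BAY+off*U; 
    ctrl.goto([p[0],p[1],.2],RD); print('w',ctrl.current_grip_width())
    if ctrl.current_grip_width()<.2: print('LOST'); return
    print('hit',ctrl.move_l([p[0],p[1],z],.12,contact_N=6),ctrl.current_tool_pos())
    ctrl.command_gripper(op); ctrl.sleep(.2); ctrl.move_l([p[0],p[1],.2],.2); print('t',ctrl.current_t())
E
python3 - <<'E'
from m import *
place(-.012,.054,.40)
grasp((.447,-.012))
place(.023,.076,.40)
p=BAY-.09*E_; ctrl.goto([*p,.28],RD); im,c=snap('wrist'); cv2.imwrite('pics/placed.png',im)
E
```

```text
w 0.2806298424357925
hit False [ 0.62503474 -0.17685197  0.05474023]
t 12.7417
far [ 4.4700e-01 -1.1000e-02 -2.0560e+01  9.0811e+01  2.6956e+01]
near [ 4.4700e-01 -1.0000e-02 -2.1533e+01  9.0746e+01  2.6487e+01]
hit False [ 0.44709395 -0.01011288  0.00454367]
w 0.2827566853012311 30.00014841556549
w 0.2800756251198855 29.999919533729553 t 18.3333
w 0.2829306357331765
hit False [ 0.62717625 -0.14187094  0.07677828]
t 21.7667
```

View pics/placed.png

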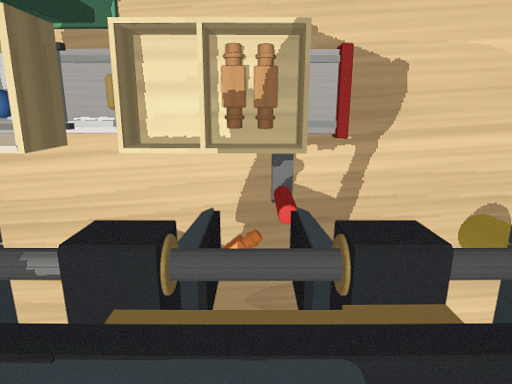

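Both brown spindles lie flat in the larger bay, at (233,85) and (265,85). Now I'll cage the post and push it towards the hopper detent, logging force along the rail.

```bash
cat >> m.py <<'E'
def fU():
    f=np.array(ctrl.current_contact_force()); return round(float(f[:2]@U),2),round(float(f[:2]@E_),2)
E
python3 - <<'E'
from m import *
P=np.array([.5055,-.1885])
ctrl.command_gripper(.7); ctrl.goto([*P,.22],RD); print('down',ctrl.move_l([*P,.111],.12,contact_N=6),ctrl.current_tool_pos())
ctrl.command_gripper(.24); print(ctrl.current_grip_width(),fU())
q=P+.095*U; ctrl.move_l([*q,.111],.08); print(.095,fU())
for d in np.arange(.099,.1285,.002):
    q=P+d*U; ctrl.move_l([*q,.111],.05); print(round(d,3),fU())
print(ctrl.current_t(),ctrl.current_tool_pos())
for n in('scene','side'):
    im,c=snap(n); np.save(n+'1.npy',im)
    for b in blobs(im,(5,121,40),(15,172,255),20): (x,y),s,a=cv2.minAreaRect(b); print(n,round(x),round(y),np.round(s),onz(c,(x,y),.013)[:2].round(3))
E
```

```text
down False [ 0.50604892 -0.18865032  0.11171203]
0.2438019527764785 (-0.71, 0.22)
0.095 (-0.41, 0.09)
0.099 (-0.61, 0.13)
0.101 (0.36, 0.48)
0.103 (0.01, -0.39)
0.105 (-0.26, 0.34)
0.107 (-0.13, -0.58)
0.109 (-0.66, 0.46)
0.111 (0.13, 0.23)
0.113 (-1.73, -0.01)
0.115 (-2.71, -0.93)
0.117 (0.21, 0.25)
0.119 (0.11, -0.03)
0.121 (-0.14, -0.76)
0.123 (-0.38, -0.25)
0.125 (0.04, -0.07)
0.127 (-1.49, -0.89)
30.2917 [ 0.51323278 -0.0617607   0.11100666]
scene 215 284 [18. 41.] [ 0.806 -0.195]
scene 171 242 [34.  5.] [ 0.616 -0.274]
scene 235 214 [18.  8.] [ 0.595 -0.041]
scene 246 211 [19.  8.] [ 0.598 -0.004]
scene 86 188 [10. 10.] [ 0.274 -0.49 ]
scene 341 191 [30.  7.] [0.654 0.345]
scene 195 184 [12. 26.] [ 0.413 -0.123]
scene 220 180 [19.  6.] [ 0.429 -0.034]
scene 248 163 [11. 25.] [0.396 0.096]
scene 16 268 [226.  10.] [ 0.515 -0.746]
scene 264 88 [38. 17.] [-0.017  0.357]
scene 289 75 [53. 17.] [-0.071  0.516]
side 203 230 [ 8. 16.] [0.717 0.131]
side 319 222 [26. 12.] [ 0.403 -0.112]
side 256 202 [9. 9.] [ 0.647 -0.097]
side 507 187 [13.  4.] [-0.16  -0.707]
side 468 175 [26.  5.] [-0.011 -0.718]
side 255 277 [511. 212.] [0.457 0.208]
side 364 164 [ 7. 15.] [ 0.392 -0.566]
side 252 165 [41. 74.] [ 0.804 -0.307]
side 342 210 [162.  86.] [ 0.36  -0.217]
side 506 94 [ 8. 10.] [-0.134 -1.96 ]
side 478 88 [26.  8.] [ 0.044 -1.979]
```

Run:
```python
from m import *
A=params('scene'); print('post proj',proj(A,[.513,-.062,.11]))
ctrl.command_gripper(.6); T=np.array(ctrl.current_tool_pos()); ctrl.move_l([T[0],T[1],.2],.2)
ctrl.sleep(.3)
p=np.array([.6375,.0558])-.1*E_-.02*U; ctrl.goto([*p,.32],RD)
im,c=snap('wrist'); np.savez('hop.npz',im,*c); cv2.imwrite('pics/hop.png',cv2.resize(im,(800,600)))
im,c=snap('scene'); np.save('scene2.npy',im)
```

```text
post proj [219.32123637 180.3274233 ]
```

View pics/hop.png

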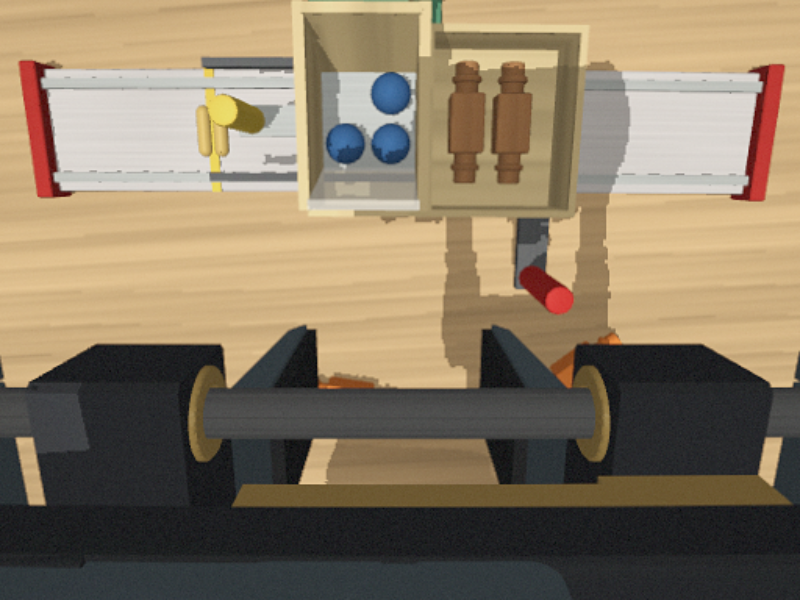

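It shows three balls in the hopper, at (390,93), (345,143) and (390,143). Other positions are knob top (222,109), hopper front-left rim corner (300,211), box front-right rim corner (577,217) and post top (558,300). I'll check the alignment with these.

Run:
```python
from m import *
z=np.load('hop.npz'); k=z.files; c=[z[a] for a in k[1:]]
g=lambda u,v,h: onz(c,(u*.64,v*.64),h)[:2]
kn=g(222,109,.178); hl=g(300,211,.180); hr=g(431,205,.180); br=g(577,217,.096); po=g(559,300,.150)
for n,p in dict(knob=kn,hopL=hl,hopR=hr,boxR=br,post=po,stopL=g(45,196,.03),stopR=g(757,198,.03)).items(): print(n,p.round(4),'s=',round(p@U,4),'x=',round(p@E_,4))
print('hopper s from knob',kn@U-.078,'from L',hl@U-.037,'ball bay s',br@U+.055+.095)
```

```text
knob [0.6431 0.1346] s= 0.1733 x= 0.6336
hopL [0.5847 0.0965] s= 0.1318 x= 0.5777
hopR [0.5837 0.0212] s= 0.0565 x= 0.5812
boxR [ 0.5636 -0.0899] s= -0.0556 x= 0.5679
post [ 0.5155 -0.0617] s= -0.0303 x= 0.5182
stopL [0.6018 0.3421] s= 0.3779 x= 0.5798
stopR [ 0.5646 -0.2656] s= -0.2309 x= 0.5795
hopper s from knob 0.09534001234346624 from L 0.09475446036996082 ball bay s 0.09439844308177266
```

The ball bay is within 1 mm of the hopper centre, so the carrier is seated. Next I'll open the shutter.

Run:
```python
from m import *
K=np.array([.6425,.1342])
ctrl.command_gripper(.42); ctrl.goto([*(K),.25],RD); print('down',ctrl.move_l([*K,.139],.1,contact_N=6),ctrl.current_tool_pos())
ctrl.command_gripper(.22); print(ctrl.current_grip_width(),fU())
q=K+.066*U; print(ctrl.move_l([*q,.139],.12,contact_N=15),fU())
q=K+.078*U; print(ctrl.move_l([*q,.139],.03,contact_N=7),fU()); T=np.array(ctrl.current_tool_pos()); print('travel',(T[:2]-K)@U)
ctrl.sleep(1)
q=T[:2]-.001*U; ctrl.move_l([*q,.139],.03); ctrl.command_gripper(.42); ctrl.move_l([*q,.25],.2)
p=np.array([.6375,.0558])-.1*E_-.02*U; ctrl.goto([*p,.32],RD)
im,c=snap('wrist'); np.savez('hop2.npz',im,*c); cv2.imwrite('pics/hop2.png',cv2.resize(im,(800,600))); print(ctrl.current_t())
```

```text
down False [0.64293614 0.13424747 0.13968297]
0.2163718764382079 (0.42, 0.21)
False (1.1, -1.35)
True (-3.41, 1.65)
travel 0.07272782994276857
40.0
```

View pics/hop2.png

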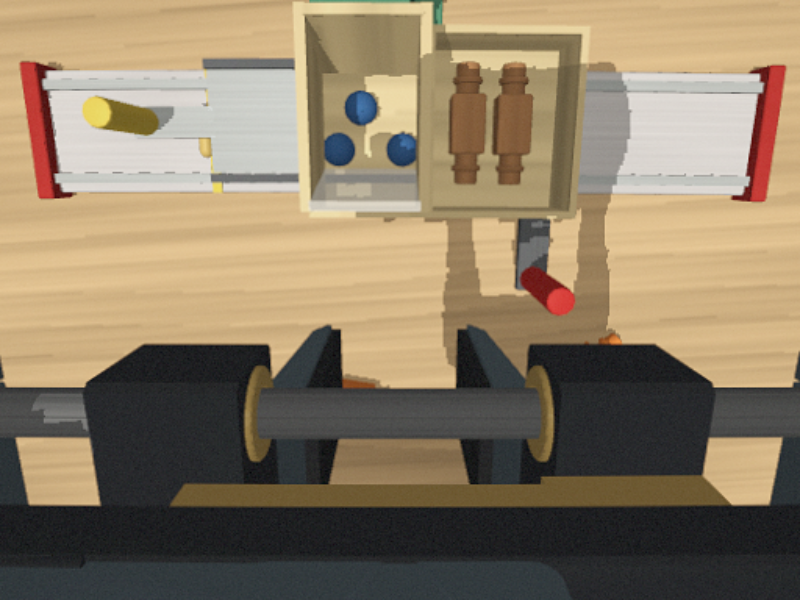

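All three balls, at (361,107), (339,149) and (402,149), look smaller and rest on the plywood floor of the ball bay. The shutter is fully open with its knob at (97,112), so I'll shut it now.

Run:
```python
from m import *
K=np.array([.6425,.1342]); q=K+.072*U
ctrl.goto([*q,.25],RD); print('down',ctrl.move_l([*q,.139],.1,contact_N=6))
ctrl.command_gripper(.22); print(ctrl.current_grip_width())
q=K+.006*U; print(ctrl.move_l([*q,.139],.1,contact_N=15),fU())
q=K-.006*U; print(ctrl.move_l([*q,.139],.03,contact_N=7),fU()); T=np.array(ctrl.current_tool_pos()); print('s',(T[:2]-K)@U)
q=T[:2]+.001*U; ctrl.move_l([*q,.139],.03); ctrl.command_gripper(.42); ctrl.move_l([*q,.25],.2)
p=np.array([.6375,.0558])-.1*E_-.02*U; ctrl.goto([*p,.32],RD)
im,c=snap('wrist'); np.savez('hop3.npz',im,*c); print(ctrl.current_t())
a=np.load('hop.npz')['arr_0']
for i,x in enumerate((a,im)):
    for lo,hi,n in (((20,150,60),(32,255,255),'yel'),((100,120,30),(125,255,255),'blue'),((0,150,60),(7,255,255),'red')):
        for b in blobs(x,lo,hi,60): (u,v),s,_=cv2.minAreaRect(b); print(i,n,round(u,1),round(v,1),np.round(s), b[:,0].min(0))
```

```text
down False
0.2197444951104257
False (-1.53, -0.01)
True (5.39, 0.66)
s -0.0015715318285659129
45.9167
0 yel 150.7 81.9 [52. 35.] [132  57]
0 blue 249.8 91.8 [23. 24.] [238  79]
0 blue 220.5 91.0 [24. 23.] [209  79]
0 blue 249.8 59.4 [24. 25.] [238  46]
0 red 349.3 184.6 [39. 18.] [333 170]
0 red 484.9 84.1 [21. 90.] [468  41]
0 red 28.3 81.9 [89. 22.] [12 39]
1 yel 150.7 81.9 [52. 35.] [132  57]
1 red 349.4 184.6 [38. 18.] [333 170]
1 red 484.9 83.9 [21. 90.] [468  41]
1 red 28.3 82.0 [89. 22.] [12 39]
```

The shutter is fully shut: the knob is back at the same pixel and no balls are left on it. Now I'll push the carrier to the far detent.

Run:
```python
from m import *
P=np.array([.5140,-.0622])
ctrl.command_gripper(.6); ctrl.goto([*P,.22],RD); print('down',ctrl.move_l([*P,.111],.12,contact_N=6))
ctrl.command_gripper(.24); print(ctrl.current_grip_width(),fU())
q=P+.020*U; ctrl.move_l([*q,.111],.03); q=P+.160*U; ctrl.move_l([*q,.111],.08); print(fU())
for d in [.164,.168,.17,.172,.174,.176,.178,.18,.182,.184,.186,.188,.190,.191]:
    q=P+d*U; ctrl.move_l([*q,.111],.04); print(round(d,3),fU())
T=np.array(ctrl.current_tool_pos())
ctrl.command_gripper(.6); ctrl.move_l([T[0],T[1],.2],.2); ctrl.sleep(.3)
p=np.array([.6375,.0558])-.1*E_+.13*U; ctrl.goto([*p,.32],RD)
im,c=snap('wrist'); np.savez('end.npz',im,*c); cv2.imwrite('pics/end.png',cv2.resize(im,(800,600))); print(ctrl.current_t())
```

```text
down False
0.23773730079209515 (-0.07, 0.23)
(0.5, -0.03)
0.164 (0.6, -0.53)
0.168 (-0.42, 0.23)
0.17 (0.13, 0.24)
0.172 (0.82, 0.32)
0.174 (-0.1, 0.51)
0.176 (-0.69, -0.57)
0.178 (-2.7, 0.77)
0.18 (0.91, -0.33)
0.182 (-0.71, 0.29)
0.184 (0.67, 0.88)
0.186 (-0.13, 0.73)
0.188 (-0.1, 0.34)
0.19 (-0.67, -0.07)
0.191 (-4.92, 0.45)
57.175
```

View pics/end.png

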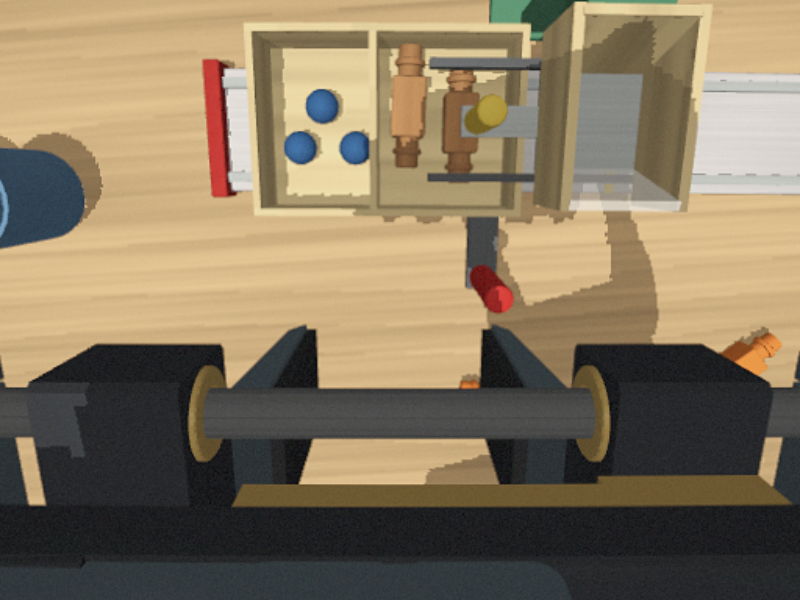

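All three balls and both spindles are in their bays. Box front-left corner is at (256,214) and post top at (501,300). I'll check the seat from the post's travel, and scan scene2 for any spindle left over.

Run:
```python
from m import *
z=np.load('end.npz'); k=z.files; c=[z[a] for a in k[1:]]
g=lambda u,v,h: onz(c,(u*.64,v*.64),h)[:2]
print('post s',g(501,300,.15)@U,'travel',g(501,300,.15)@U+.0303,'rimL s',g(256,214,.096)@U,'expect',-.0556+.195+.19, 'stop inner',g(225,190,.03)@U)
im,c=snap('scene'); 
for b in blobs(im,(5,121,40),(15,172,255),20): (x,y),s,a=cv2.minAreaRect(b); print(round(x),round(y),np.round(s),onz(c,(x,y),.013)[:2].round(3))
```

```text
post s 0.15798581311272478 travel 0.18828581311272477 rimL s 0.33000474175540184 expect 0.3294 stop inner 0.37278258617623844
214 284 [17. 42.] [ 0.807 -0.197]
170 242 [34.  5.] [ 0.616 -0.275]
302 196 [14.  9.] [0.618 0.204]
86 188 [ 9. 10.] [ 0.276 -0.491]
341 191 [31.  7.] [0.653 0.346]
195 184 [11. 25.] [ 0.411 -0.122]
248 164 [11. 25.] [0.396 0.096]
273 162 [ 6. 11.] [0.426 0.183]
16 268 [225.  10.] [ 0.514 -0.745]
259 82 [53. 16.] [-0.07   0.357]
283 66 [33. 15.] [-0.149  0.523]
```

Run:
```python
from m import *
print(proj(params('scene'),[.5255,.127,.12])); print(ctrl.sign_off())
```

```text
[272.53883036 164.26299394]
the job is handed in; nothing more can be done
None
```

The kit is complete and handed in: both brown spindles and all three balls are in their bays, the shutter is fully shut, and the carrier measured within about 2 mm of the far detent; the verdict was not shown.

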